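# Shut and latch the specimen transport box

## Robot

A 6-joint arm with a two-finger parallel gripper is mounted at the origin on the work surface. World frame = base frame: x ahead of the robot, y to its left, z up, the work surface at z = 0. Lengths are in m, angles in degrees, forces in N, time in s.
With the tool pointing down it reaches from about 0.3 to 0.75 m from the base axis. Payload 8.5 kg.
Tool frame: the origin (TCP) lies at the very end of the fingers, on their centre line; the grasp point (between the pads) lies 19 mm behind it; x points along the fingers, y is the direction in which the jaws open and shut, and the axes are right-handed (so a half turn about x gives the same grasp; the last joint's range is limited). The gripper opens to 85 mm and grips with 20 to 120 N. Pads are 22 mm wide; open, the fingers measure 114 mm over their backs; the gripper's body (76 mm by 85 mm) begins 54 mm behind the grasp point. The pads swing forward as they close: fully open they stand 13 mm farther back than shut.
Start: joints at [-80.231, 21.807, 74.336, -0, 83.858, -12.336], TCP at [0.207, -0.51, 0.231] pointing down, gripper open.
Joint ranges: [-178.18, 178.18], [-50.72, 133.34], [12.68, 142.11], [-81.47, 261.47], [9.98, 163.14], [-165.26, 165.26]. Speed limits (degrees/s): [136.94, 136.94, 180, 180, 180, 180].

## Interface

Orientations are given as a 3x3 rotation matrix whose columns are the frame's x, y, z axes.
In Python, from rig import sensors, cams, env gives the robot as it stands.
- The arm moves only by the shell command python3 -m crank 'ROWS' [FORCE]. ROWS is a JSON object of lists of equal length, an entry for each row: "hand": the closure in counts, from 0 (fully open) to 255 (shut); "translation": the shift along the tool's x, y, z in m, a list of three; "dr": the turn, a rotation vector about the tool's x, y, z in rad, a list of three. A call has 1 to 5 rows; each row is the pose to reach, as a shift and turn from the pose commanded when the call began, along the tool's axes at that moment; what a row does not reach only later rows make up. A row lasts 1/10 s, in which the tool goes at most 50 mm and 8.59 degrees, less where a joint would pass 70% of its speed; a pose out of reach is approached as far as the arm can. A call with a gripper value outside its range is refused whole. The fingers move at their own pace and stop on an object; FORCE is the grip in N (left out, the last holds). Time passes only in rows, so rows that repeat a pose let the fingers close. It gives the time, the measured TCP pose, the force and the opening at its end, in the units of the state.
- sensors.observe(): the state, without advancing time (a new reading comes with each control period).
- cams.get_image(name): name is "scene" or "top" or "wrist"; returns (picture, depth): 400x640x3 uint8, blue, green, red; 400x640 float32, m along the optical axis (not along the pixel's ray), 0 where there is no reading.
- cams.calibration(name): a dict with "vertical_fov" (degrees; the focal length in pixels is half the picture's height over the tangent of half this angle, whatever the lens; pixels are square), "cx", "cy" (the principal point, pixels), "extrinsics" (4x4, takes a point from camera to world coordinates). Camera axes: x right, y down, z forward; pixel columns grow to the right and rows downward; lengths in m; the calibration is good to about 2 mm. A picture is of the moment at which its call begins: read the wrist's pose just before it. calibration takes no time and is no camera call; for the wrist camera it gives the pose at the moment of the call.
- env.close_job(): hands the job in, once; it reports no verdict.
The state is a dict: "time_s": time; "q": joint angles; "qvel": joint speeds; "joint_efforts": joint torques, N m; "position": TCP position; "tool_rot": TCP orientation; "ft_force": force on the tool from outside, world axes, zero at the start; "wrist_torque": the same for the moment, N m; "grip_width": finger opening in m.
Only numpy, scipy, OpenCV 4.12 (cv2) and the standard library are available. Lean on these libraries where they do the work, as an engineer would, in place of code of your own. Each camera call takes 0.05 s, during which the arm holds its last target. There are 200 camera calls.

## Task

Get the specimen transport box ready for the courier: close its blue lid, swing the steel latch loop over so that its crossbar drops in behind the red-lipped keeper on the lid, then press the orange lever down flat past centre so that the loop stays pulled tight in the keeper. Leave the other things on the trolley and on the box where they are.

Things in the scene. Friction and masses are not known exactly. Their poses are not given: they have to be found in the camera images.
- case: White fixed box 322 x 200 mm, 100 high, blue band. Origin on the table below the lever pivot, on the mid-line; z up, +x from latch to lid hinge, y across. Solid deck, top z 100 mm, x -92 to 46; lid compartment x 46 to 230 mm with a tube rack inside. Rubber rests 16 mm high at x -84, y +-28 carry the thrown-back loop. A loose grey logger 16 mm high lies on the deck near x -40, y 75 mm.
- lid_hinge (a point): Lid's hinge axis on the mid-line, parallel to the box's y, at (226, 0, 95) mm in the box frame; axes as the box.
- lid (a joint): Lid angle, rad: 0 shut (top level with the deck), grows as the free edge rises, at most 1.25. Stiff hinge (0.6 N m): stays where left, about 5 N pushes it. Blue plate 178 mm from hinge axis to free edge, 198 wide, 10 thick, axis half-way through its thickness. When shut, the keeper on it spans x 64 to 108, y +-22 mm in the box frame, 27 mm above the lid top.
- lid_top (a point): Point on the lid's top face, on the mid-line, 95 mm from the hinge axis: a clear place to push it down. Axes as the box when the lid is shut.
- keeper_seat (a point): Centre of the crossbar when seated in the keeper, 12 mm above the lid top. Axes as the box when the lid is shut. Steel post 40 mm wide, its +x face 4 mm to -x of here; red lip overhanging 9 mm from that face, underside 10 and top 15 mm above here: to drop behind it a bar's centre must be over 9 mm to +x of here. Foot 8 mm thick below. Sprung: gives up to 7 mm to -x, 15 N per mm.
- lever (a joint): Orange lever angle, rad: 0 flat on the deck pointing to -x (latched), 1.57 upright, 2.0 open stop, leaning to the lid. Stays where left (0.08 N m). 100 mm long from its pivot, 32 wide, 8 thick. Opening it moves the loop towards the keeper, pressing it flat draws the loop tight; 5 to 10 N at the tip, then it snaps flat. Below about 1.35 the loop is too far back for its bar to clear the lip.
- lever_pivot (a point): Lever's hinge axis, on the mid-line, 18 mm above the deck, at (0, 0, 118) mm in the box frame; fixed, axes as the box. The loop's hinge lies on the lever: in the box frame = this point + 22 mm * (-cos a, 0, sin a), with a = lever angle - 0.14 rad. A pull of about 4 N on the loop towards the lid swings the lever further open.
- lever_tip (a point): On the lever's upper face (the one towards the lid when upright), on its mid-line, 95 mm from the pivot.
- loop_bar (a point): Centre of the crossbar (8 mm round, along the box's y) of the steel U loop, 100 mm from the loop's hinge; side arms 56 mm apart, 8 mm thick. The loop straddles the lever and swings loosely right over, from lying back to -x on the rubber rests (start) to lying forwards on the lid. Site +x points away from its hinge; z is up when the loop lies forwards.
- loop_tab (a point): Centre of the yellow thumb tab that the loop is held by: disc 22 mm in diameter, 14 mm thick along the box's y (pinch along y). In the loop's frame 26 mm beyond the crossbar and 20 mm to +z of it (turned up when the loop lies forwards). At the start it hangs clear past the -x end of the deck, about 90 mm above the table.

How it is judged:
By the outcome, as a careful person would: the job done as asked, in the order asked, and still so for the second after the job is handed in, with the robot touching nothing.
It also fails if it takes over 72 s, if anything falls off the work surface, if the arm or the gripper's body presses on something with over 40 N, if the wrist force passes 120 N, or if a joint passes its speed limit or range.

## Working session

There is one attempt and no reset: what is moved stays moved. The work goes in short steps, Python scripts to look and compute and a shell command to move; the robot and the scene stay as the last step left them, time stands still between calls to the robot, and variables do not carry over. Pictures are saved under pics/ and viewed, about 8 in all and at most 12, crops included, and the job is handed in when it is done.

```bash
ls; mkdir -p pics; python3 - <<'E'
from rig import sensors,cams
import cv2,numpy as np
s=sensors.observe();print(s)
for n in("scene","top"):
    p,d=cams.get_image(n);cv2.imwrite(f"pics/{n}0.png",p);np.save(f"pics/{n}0.npy",d);print(n,cams.calibration(n))
E
```

```text
pics
{'time_s': 0.0, 'q': array([-8.02298052e+01,  2.18418480e+01,  7.43826149e+01,  6.10842455e-04,
        8.38565901e+01, -1.23355506e+01]), 'qvel': array([ 0.01579626, -0.06977473, -0.04250048, -0.07391043, -0.03861521,
        0.05239374]), 'joint_efforts': array([ 2.23270115e-05, -4.48461163e+01, -2.31280088e+01, -1.06595135e-04,
        4.88329242e-03,  1.15988490e-05]), 'position': array([ 0.20693012, -0.50929717,  0.23071632]), 'tool_rot': array([[-2.29613874e-04,  3.76315947e-01, -9.26491368e-01],
       [ 1.39592212e-03, -9.26490369e-01, -3.76315888e-01],
       [-9.99998999e-01, -1.37971714e-03, -3.12572712e-04]]), 'ft_force': array([-0.0539098 , -0.22805587, -0.33348637]), 'wrist_torque': array([-0.0374058 , -0.0333599 ,  0.04850288]), 'grip_width': 0.08509090046388497}
scene {'vertical_fov': 53.90506276031911, 'cx': 321.4332448919171, 'cy': 199.03406722727703, 'extrinsics': array([[ 0.71114956,  0.47528632, -0.51804364,  0.91821268],
       [ 0.70299688, -0.48897043,  0.51643325, -0.3868048 ],
       [-0.00785437, -0.73144434, -0.68185591,  0.55233446],
       [ 0.        ,  0.        ,  0.        ,  1.        ]])}
top {'vertical_fov': 56.67928475615283, 'cx': 319.2805965627284, 'cy': 192.4783488053423, 'extrinsics': array([[ 0.00585207, -0.98397883,  0.17818928,  0.450474  ],
       [-0.99981366, -0.0024794 ,  0.01914426, -0.0337407 ],
       [-0.01839574, -0.17826811, -0.98380998,  0.7836432 ],
       [ 0.        ,  0.        ,  0.        ,  1.        ]])}
```

View pics/scene0.png

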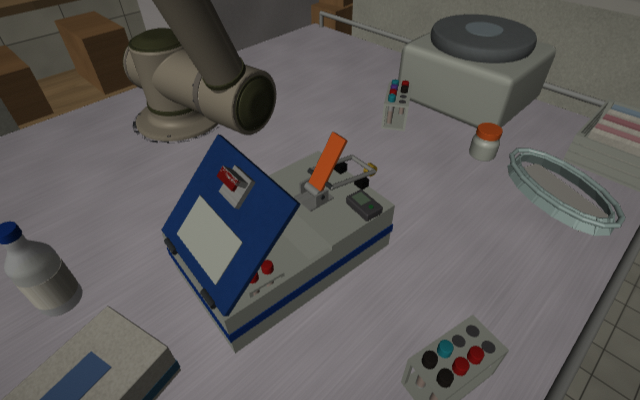

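View pics/top0.png

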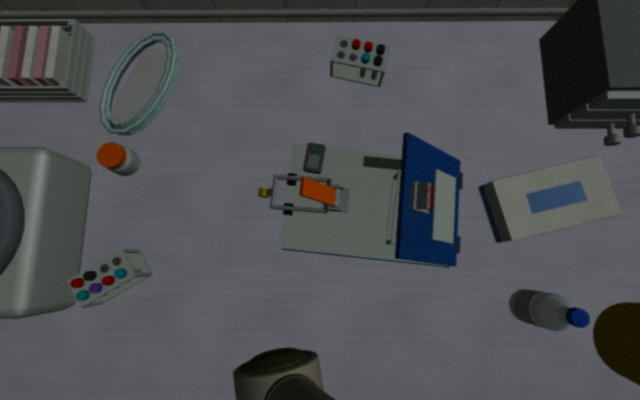

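Scene: the lid is open (blue plate at 225,225), the lever stands up (328,160), and the loop lies back with its tab at (371,168). Top: deck corners at about (292,145) and (282,250), tab at (264,192). Box +x points to image right, which is roughly world -y. Next I'll fit the pose from depth.

```bash
cat > h.py <<'E'
import numpy as np,cv2
from rig import sensors,cams
def cloud(n,d):
    c=cams.calibration(n);f=200/np.tan(np.radians(c["vertical_fov"]/2))
    v,u=np.mgrid[:400,:640];P=np.stack([(u-c["cx"])/f*d,(v-c["cy"])/f*d,d],-1)
    E=c["extrinsics"];W=P@E[:3,:3].T+E[:3,3];W[d<=0]=np.nan;return W
def hsv(p):return cv2.cvtColor(p,cv2.COLOR_BGR2HSV).astype(int)
E
python3 - <<'E'
from h import *
for n in("top","scene"):
    p=cv2.imread(f"pics/{n}0.png");d=np.load(f"pics/{n}0.npy");W=cloud(n,d);H=hsv(p);z=W[...,2]
    reg=(W[...,0]>.2)&(W[...,0]<.65)&(W[...,1]>-.45)&(W[...,1]<.2)
    m=reg&(abs(z-.1)<.006)&(H[...,1]<60)
    m=cv2.morphologyEx(m.astype(np.uint8),cv2.MORPH_OPEN,np.ones((3,3)))
    k,l,st,_=cv2.connectedComponentsWithStats(m);m=l==1+st[1:,4].argmax()
    q=W[m];print(n,m.sum(),'z',np.median(q[:,2]),cv2.minAreaRect((q[:,:2]*1000).astype(np.float32)))
    print(cv2.boxPoints(cv2.minAreaRect((q[:,:2]*1000).astype(np.float32))))
    for nm,lo,hi,s in(("orange",4,16,150),("yellow",17,32,110),("blue",105,125,150),("red",175,180,120)):
        mm=reg&(H[...,0]>=lo)&(H[...,0]<=hi)&(H[...,1]>s)&(H[...,2]>60)&(z>.05)
        q=W[mm]
        if len(q)>3:
            c=q.mean(0);_,S,V=np.linalg.svd(q-c,full_matrices=False);print(nm,len(q),c.round(4),np.median(q,0).round(4),V.round(3).tolist(),q[:,2].min().round(3),q[:,2].max().round(3))
E
```

```text
top 5043 z 0.1006940066689811 ((560.0045166015625, -26.534324645996094), (138.39437866210938, 191.85520935058594), 84.44983673095703)
[[ 457.83405   -86.129265]
 [ 648.78986  -104.68496 ]
 [ 662.175      33.060616]
 [ 471.21918    51.61631 ]]
orange 653 [ 0.5641 -0.0193  0.1703] [ 0.5642 -0.018   0.1718] [[-0.054, -0.566, -0.822], [-0.995, 0.099, -0.003], [-0.083, -0.818, 0.569]] 0.126 0.205
yellow 39 [0.575  0.0842 0.103 ] [0.5746 0.0846 0.1032] [[-0.997, -0.071, -0.013], [-0.071, 0.997, 0.0], [0.013, 0.001, -1.0]] 0.1 0.106
blue 4111 [ 0.531  -0.2123  0.1769] [ 0.5166 -0.1946  0.1815] [[-0.806, -0.574, -0.145], [-0.582, 0.723, 0.372], [-0.109, 0.384, -0.917]] 0.1 0.225
red 20 [ 0.5485 -0.1949  0.2196] [ 0.5514 -0.1942  0.2195] [[-0.995, 0.095, -0.007], [-0.049, -0.576, -0.816], [0.081, 0.812, -0.578]] 0.218 0.222
scene 3256 z 0.09929931797377006 ((560.1009521484375, -32.25543212890625), (124.65386199951172, 204.88999938964844), 77.24869537353516)
[[ 446.42575   -70.433586]
 [ 646.26263  -115.65684 ]
 [ 673.7761      5.922722]
 [ 473.93927    51.145973]]
orange 959 [ 0.5675 -0.0234  0.165 ] [ 0.5682 -0.0234  0.1656] [[0.066, 0.558, 0.827], [-0.995, 0.101, 0.011], [0.077, 0.824, -0.562]] 0.099 0.202
yellow 43 [0.5787 0.08   0.0982] [0.5774 0.0823 0.0985] [[0.469, -0.78, 0.414], [0.731, 0.606, 0.314], [0.496, -0.156, -0.854]] 0.082 0.116
blue 8586 [ 0.5594 -0.217   0.1655] [ 0.5824 -0.2065  0.1712] [[0.922, 0.353, 0.156], [-0.375, 0.725, 0.577], [-0.091, 0.591, -0.801]] 0.05 0.223
red 16 [ 0.5737 -0.2085  0.1857] [ 0.5417 -0.1985  0.2152] [[0.746, -0.244, -0.62], [0.57, -0.248, 0.783], [-0.345, -0.938, -0.045]] 0.085 0.223
```

```bash
cat >> h.py <<'E'
O=np.array([.561,-.050,0]);YAW=np.radians(-95.6)
def R():
    c,s=np.cos(YAW),np.sin(YAW);return np.array([[c,-s,0],[s,c,0],[0,0,1]])
def tob(p):return (np.asarray(p)-O)@R()
def show():
    s=sensors.observe();print('t',s['time_s'],'box mm',(tob(s['position'])*1e3).round(1),'F(box)',(np.asarray(s['ft_force'])@R()).round(1),'w',round(s['grip_width']*1e3,1),'rot',(R().T@s['tool_rot']).round(3).tolist())
E
python3 - <<'E'
from h import *
W=cloud("top",np.load("pics/top0.npy"))
print(np.nanmax(W[285:330,505:590,2]),np.nanmax(W[150:240,480:620,2]))
E
python3 -m crank '{"hand":[255,255,255,255,255],"translation":[[-0.03,0,0],[-0.06,0,0],[-0.09,0,0],[-0.1,0,0],[-0.1,0,0]],"dr":[[-0.14,0,0],[-0.28,0,0],[-0.42,0,0],[-0.56,0,0],[-0.7,0,0]]}' 40
python3 -m crank '{"hand":[255,255,255,255],"translation":[[0,0,0],[0,0,0],[0,0,0],[0,0,0]],"dr":[[-0.14,0,0],[-0.28,0,0],[-0.387,0,0],[-0.387,0,0]]}'
python3 -c "from h import *;show()"
```

```text
0.17351484942118123 0.07530633843455392
time_s: 0.6
position: [0.207, -0.5099, 0.3329]
tool_rot: [[0.0, 0.887, -0.461], [-0.003, -0.461, -0.887], [-1.0, 0.002, 0.002]]
ft_force: [0.1, -0.6, -1.3]
grip_width: 0.0123
time_s: 1.0
position: [0.207, -0.5095, 0.331]
tool_rot: [[-0.0, 0.995, -0.097], [0.001, -0.097, -0.995], [-1.0, -0.0, -0.001]]
ft_force: [0.5, 0.3, 0.3]
grip_width: -0.0003
t 1.0 box mm [ 491.8 -307.5  331. ] F(box) [-0.4  0.5  0.3] w -0.3 rot [[-0.001, -0.001, 1.0], [-0.0, 1.0, 0.001], [-1.0, -0.0, -0.001]]
```

```bash

python3 -m crank '{"hand":[255,255,255,255,255],"translation":[[0,0.0257,-0.0367],[0,0.0514,-0.0734],[0,0.077,-0.110],[0,0.103,-0.147],[0,0.1285,-0.1835]],"dr":[[0,0,0],[0,0,0],[0,0,0],[0,0,0],[0,0,0]]}'
python3 -m crank '{"hand":[255,255,255,255,255],"translation":[[0,0.0257,-0.0367],[0,0.0514,-0.0734],[0,0.077,-0.110],[0,0.103,-0.147],[0,0.1285,-0.1835]],"dr":[[0,0,0],[0,0,0],[0,0,0],[0,0,0],[0,0,0]]}'
python3 -m crank '{"hand":[255,255],"translation":[[0.04,0,0],[0.08,0,0]],"dr":[[0,0,0],[0,0,0]]}'
python3 - <<'E'
from h import *
show()
p,d=cams.get_image("scene");cv2.imwrite("pics/s1.png",p[60:360,100:500]);
E
```

```text
time_s: 1.5
position: [0.3536, -0.3379, 0.3313]
tool_rot: [[-0.0, 0.995, -0.101], [0.0, -0.101, -0.995], [-1.0, -0.0, -0.0]]
ft_force: [-0.2, 0.2, -0.1]
grip_width: 0.0002
time_s: 2.0
position: [0.4996, -0.1678, 0.3312]
tool_rot: [[-0.0, 0.995, -0.101], [0.0, -0.101, -0.995], [-1.0, -0.0, -0.0]]
ft_force: [0.6, -1.4, 0.5]
grip_width: -0.0
time_s: 2.2
position: [0.4994, -0.1683, 0.2506]
tool_rot: [[0.002, 0.995, -0.099], [-0.001, -0.098, -0.995], [-1.0, 0.002, 0.001]]
ft_force: [1.0, -0.2, -0.9]
grip_width: 0.0004
t 2.2 box mm [123.7 -49.7 250.6] F(box) [ 0.1  1.  -0.9] w 0.4 rot [[0.001, 0.001, 1.0], [0.002, 1.0, -0.001], [-1.0, 0.002, 0.001]]
```

View pics/s1.png

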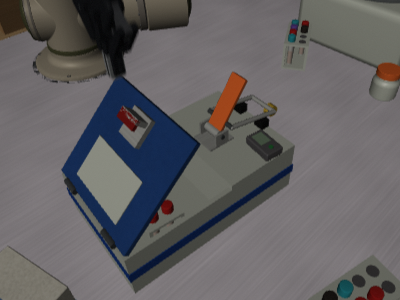

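The closed fingers are over the lid's near corner (118,70), clear of the keeper. I'll push down from here.

```bash

python3 -m crank '{"hand":[255,255,255,255,255],"translation":[[0.02,0,0],[0.04,0,0],[0.055,0,0],[0.07,0,0],[0.085,0,0]],"dr":[[0,0,0],[0,0,0],[0,0,0],[0,0,0],[0,0,0]]}'
python3 -m crank '{"hand":[255,255,255,255,255],"translation":[[0.012,0,0],[0.024,0,0],[0.036,0,0],[0.046,0,0],[0.054,0,0]],"dr":[[0,0,0],[0,0,0],[0,0,0],[0,0,0],[0,0,0]]}'
python3 -c "from h import *;show()"
```

```text
time_s: 2.75
position: [0.499, -0.1699, 0.1668]
tool_rot: [[0.001, 0.995, -0.101], [-0.0, -0.101, -0.995], [-1.0, 0.001, 0.0]]
ft_force: [0.4, -0.5, 1.2]
grip_width: -0.0001
time_s: 3.25
position: [0.4988, -0.1697, 0.1122]
tool_rot: [[0.0, 0.995, -0.099], [-0.0, -0.099, -0.995], [-1.0, 0.0, 0.0]]
ft_force: [0.5, -0.4, 0.8]
grip_width: -0.0001
t 3.25 box mm [125.2 -50.2 112.2] F(box) [0.4 0.5 0.8] w -0.1 rot [[0.0, 0.002, 1.0], [0.0, 1.0, -0.002], [-1.0, 0.0, 0.0]]
```

```bash

python3 - <<'E'
from h import *
p,d=cams.get_image("scene");q=cv2.resize(p[100:320,120:440],None,fx=2,fy=2);cv2.imwrite("pics/s2.png",q)
W=cloud("scene",d)
E
```

```text
(no output)
```

View pics/s2.png

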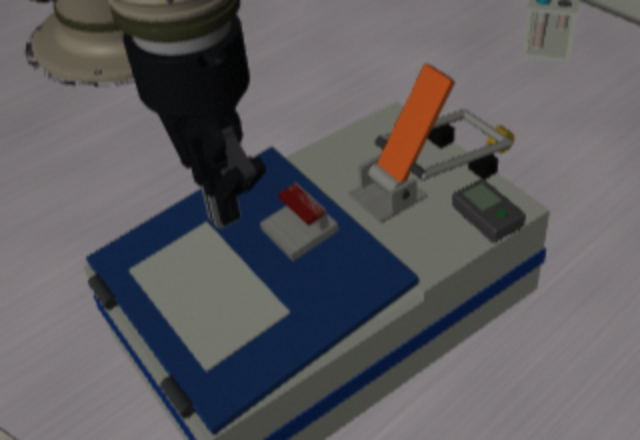

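The lid is nearly shut with the fingertip on it (220,215), the keeper is at (300,215), and the lever and loop haven't moved. I'll press the last few mm.

```bash

python3 -m crank '{"hand":[255,255,255,255],"translation":[[0.004,0,0],[0.008,0,0],[0.011,0,0],[0.011,0,0]],"dr":[[0,0,0],[0,0,0],[0,0,0],[0,0,0]]}'
python3 -m crank '{"hand":[255,255],"translation":[[0.002,0,0],[0.002,0,0]],"dr":[[0,0,0],[0,0,0]]}'
python3 -c "from h import *;show()"
```

```text
time_s: 3.7
position: [0.4985, -0.1694, 0.1011]
tool_rot: [[-0.0, 0.995, -0.098], [0.0, -0.098, -0.995], [-1.0, -0.0, -0.0]]
ft_force: [0.1, -0.7, -0.1]
grip_width: -0.0003
time_s: 3.9
position: [0.4988, -0.1696, 0.1]
tool_rot: [[0.001, 0.995, -0.098], [-0.001, -0.098, -0.995], [-1.0, 0.001, 0.001]]
ft_force: [-1.2, 1.2, 5.7]
grip_width: 0.0001
t 3.9 box mm [125.1 -50.2 100. ] F(box) [-1.1 -1.3  5.7] w 0.1 rot [[0.001, 0.0, 1.0], [0.001, 1.0, -0.0], [-1.0, 0.001, 0.001]]
```

```bash

python3 -m crank '{"hand":[255,255,255],"translation":[[0.001,0,0],[0.002,0,0],[0.002,0,0]],"dr":[[0,0,0],[0,0,0],[0,0,0]]}'
python3 -m crank '{"hand":[255,255,255,0,0],"translation":[[-0.05,0,0],[-0.1,0,0],[-0.15,0,0],[-0.2,0,0],[-0.25,0,0]],"dr":[[0,0,0],[0,0,0],[0,0,0],[0,0,0],[0,0,0]]}'
python3 - <<'E'
from h import *
show()
p,d=cams.get_image("top");np.save("pics/t3.npy",d);cv2.imwrite("pics/t3.png",p)
W=cloud("top",d);B=tob(W)*1e3;H=hsv(p)
reg=(abs(B[...,0])<260)&(abs(B[...,1])<130)
for nm,lo,hi,s in(("orange",4,16,150),("yellow",17,32,110),("red",172,180,120),("blue",105,125,150)):
    mm=reg&(H[...,0]>=lo)&(H[...,0]<=hi)&(H[...,1]>s)&(H[...,2]>50)&(B[...,2]>(80 if nm!="blue" else 95))&(B[...,2]<260);q=B[mm]
    print(nm,len(q),np.percentile(q,[2,50,98],axis=0).round(1).tolist())
    if nm=="blue":print(cv2.minAreaRect(q[:,:2].astype(np.float32)))
m=reg&(abs(B[...,2]-100)<5)
print(m.sum())
if m.sum():print(cv2.minAreaRect(B[m][:,:2].astype(np.float32)))
cv2.imwrite("pics/t3c.png",cv2.resize(p[110:290,220:500],None,fx=2.8,fy=2.8))
E
```

```text
time_s: 4.2
position: [0.4989, -0.1696, 0.0999]
tool_rot: [[0.002, 0.995, -0.098], [-0.002, -0.098, -0.995], [-1.0, 0.002, 0.001]]
ft_force: [-6.5, 2.9, 23.2]
grip_width: -0.0001
time_s: 4.7
position: [0.4981, -0.1691, 0.3498]
tool_rot: [[0.001, 0.995, -0.098], [-0.0, -0.098, -0.995], [-1.0, 0.001, 0.0]]
ft_force: [1.3, -0.7, -0.2]
grip_width: 0.0282
t 4.7 box mm [124.7 -50.9 349.8] F(box) [ 0.5  1.4 -0.2] w 28.2 rot [[0.0, 0.0, 1.0], [0.001, 1.0, -0.0], [-1.0, 0.001, 0.0]]
orange 656 [[-56.7, -15.0, 129.0], [-31.6, -0.0, 171.7], [-2.9, 15.6, 203.0]]
yellow 73 [[-143.1, -6.1, 94.8], [-134.5, -0.1, 102.5], [-122.0, 6.9, 111.9]]
red 24 [[71.5, -17.8, 125.9], [77.0, 11.0, 127.4], [84.1, 19.3, 129.2]]
blue 4277 [[50.2, -91.8, 98.3], [95.2, 28.3, 100.5], [180.1, 95.0, 102.9]]
((122.1153793334961, -0.21112823486328125), (195.967529296875, 146.91943359375), 89.92137908935547)
11171
((27.005081176757812, 1.2160797119140625), (201.1134490966797, 344.92181396484375), 89.86570739746094)
```

View pics/t3c.png

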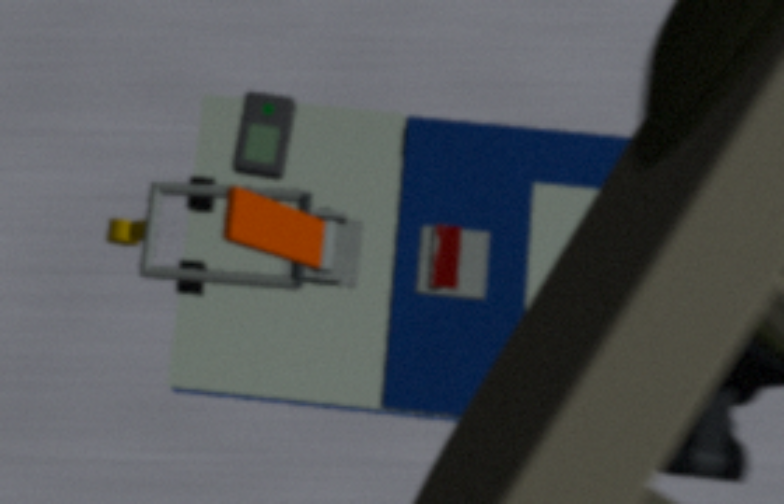

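Top view: lid shut, red lip (445,257) on the keeper, lever (275,225), tab (127,231). The box frame agrees to about 2 mm. Tab centre is about (-134, 0, 89) in the box frame, so I'm going to it now.

```bash

python3 -m crank '{"hand":[0,0,0,0,0],"translation":[[0,0.01,-0.048],[0,0.02,-0.096],[0,0.03,-0.144],[0,0.04,-0.192],[0,0.051,-0.238]],"dr":[[0,0,0],[0,0,0],[0,0,0],[0,0,0],[0,0,0]]}'
python3 -m crank '{"hand":[0,0,0,0,0],"translation":[[0.03,0,-0.023],[0.075,0,-0.023],[0.12,0,-0.023],[0.165,0,-0.023],[0.19,0,-0.023]],"dr":[[0,0,0],[0,0,0],[0,0,0],[0,0,0],[0,0,0]]}'
python3 - <<'E'
from h import *
show()
p,d=cams.get_image("wrist");cv2.imwrite("pics/w4.png",p)
E
```

```text
time_s: 5.25
position: [0.5728, 0.0645, 0.3475]
tool_rot: [[0.001, 0.995, -0.098], [-0.0, -0.098, -0.995], [-1.0, 0.001, -0.0]]
ft_force: [-0.0, -0.7, -0.1]
grip_width: 0.0851
time_s: 5.75
position: [0.5734, 0.0855, 0.1538]
tool_rot: [[-0.005, 0.995, -0.098], [0.0, -0.098, -0.995], [-1.0, -0.005, 0.0]]
ft_force: [0.5, 0.7, 0.5]
grip_width: 0.0856
t 5.75 box mm [-136.    -0.8  153.8] F(box) [-0.7  0.4  0.5] w 85.6 rot [[0.0, 0.0, 1.0], [-0.005, 1.0, -0.0], [-1.0, -0.005, 0.0]]
```

View pics/w4.png

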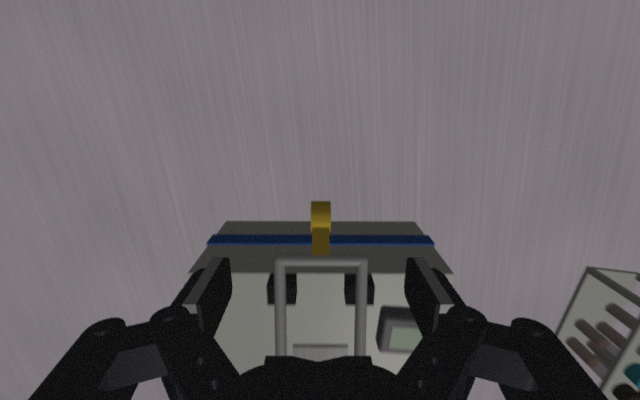

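Wrist view: the yellow tab (320,228) is centred between the open jaws and the loop bar is behind it at (320,262). I'll go down and grip.

```bash

python3 -m crank '{"hand":[0,0,0,0],"translation":[[0.03,0,0],[0.06,0,0],[0.083,0,0],[0.083,0,0]],"dr":[[0,0,0],[0,0,0],[0,0,0],[0,0,0]]}'
python3 -m crank '{"hand":[255,255,255,255,255],"translation":[[0,0,0],[0,0,0],[0,0,0],[0,0,0],[0,0,0]],"dr":[[0,0,0],[0,0,0],[0,0,0],[0,0,0],[0,0,0]]}' 30
python3 -m crank '{"hand":[255,255,255],"translation":[[0,0,0],[0,0,0],[0,0,0]],"dr":[[0,0,0],[0,0,0],[0,0,0]]}'
python3 - <<'E'
from h import *
show()
# arc table: loop hinge for lever .965, tab centre vs loop angle; targets relative to now
s=tob(sensors.observe()['position'])*1e3
def tab(th,ph):
    a=th-.14;h=np.array([-22*np.cos(a),118+22*np.sin(a)]);c,S=np.cos(ph),np.sin(ph)
    return h+126*np.array([c,S])+20*np.array([-S,c])
t0=tab(.965,np.pi+.204)
for k,ph in enumerate(np.linspace(np.pi+.204,0,19)):
    f=np.interp(ph,[0.1,1.3,],[1.8,.965]); t=tab(f,ph);print(k,round(np.degrees(ph)),round(f,2),'abs',t.round(),'dx down,z',(-(t-t0)[1]).round(1),(t-t0)[0].round(1))
E
```

```text
time_s: 6.2
position: [0.5739, 0.0853, 0.0726]
tool_rot: [[-0.004, 0.995, -0.098], [0.0, -0.098, -0.995], [-1.0, -0.004, 0.0]]
ft_force: [-0.2, -0.3, 0.6]
grip_width: 0.0855
time_s: 6.7
position: [0.5751, 0.0853, 0.0749]
tool_rot: [[0.001, 0.995, -0.098], [-0.0, -0.098, -0.995], [-1.0, 0.001, -0.0]]
ft_force: [-2.1, -1.1, 1.8]
grip_width: 0.0136
time_s: 7.0
position: [0.575, 0.0852, 0.0746]
tool_rot: [[0.0, 0.995, -0.098], [-0.0, -0.098, -0.995], [-1.0, 0.0, 0.0]]
ft_force: [-1.2, 0.1, 3.7]
grip_width: 0.013
t 7.0 box mm [-135.9    0.8   74.6] F(box) [ 0.  -1.2  3.7] w 13.0 rot [[0.0, 0.0, 1.0], [0.0, 1.0, -0.0], [-1.0, 0.0, 0.0]]
0 192 0.96 abs [-134.   89.] dx down,z -0.0 0.0
1 181 0.96 abs [-141.  112.] dx down,z -22.8 -6.3
2 170 0.96 abs [-142.  135.] dx down,z -46.4 -8.2
3 160 0.96 abs [-140.  159.] dx down,z -70.0 -5.8
4 149 0.96 abs [-133.  182.] dx down,z -92.7 1.0
5 138 0.96 abs [-122.  203.] dx down,z -113.7 11.8
6 128 0.96 abs [-108.  221.] dx down,z -132.4 26.3
7 117 0.96 abs [-90. 237.] dx down,z -148.1 44.1
8 106 0.96 abs [-70. 249.] dx down,z -160.2 64.4
9 96 0.96 abs [-48. 257.] dx down,z -168.4 86.6
10 85 0.96 abs [-24. 261.] dx down,z -172.3 110.0
11 75 0.96 abs [ -1. 261.] dx down,z -171.9 133.6
12 64 1.09 abs [ 25. 258.] dx down,z -168.8 159.0
13 53 1.22 abs [ 49. 250.] dx down,z -161.3 183.3
14 43 1.35 abs [ 71. 239.] dx down,z -149.6 205.8
15 32 1.48 abs [ 91. 223.] dx down,z -134.0 225.6
16 21 1.61 abs [108. 204.] dx down,z -115.2 242.2
17 11 1.74 abs [121. 183.] dx down,z -93.9 255.0
18 0 1.8 abs [128. 160.] dx down,z -70.9 262.2
```

```bash

python3 -m crank '{"hand":[255,255,255,255,255],"translation":[[-0.023,0,-0.006],[-0.046,0,-0.008],[-0.070,0,-0.006],[-0.093,0,0.001],[-0.114,0,0.012]],"dr":[[0,0,0],[0,0,0],[0,0,0],[0,0,0],[0,0,0]]}'
python3 -m crank '{"hand":[255,255,255,255,255],"translation":[[-0.018,0,0.0145],[-0.034,0,0.032],[-0.0465,0,0.0525],[-0.0545,0,0.075],[-0.0585,0,0.098]],"dr":[[0,0,0],[0,0,0],[0,0,0],[0,0,0],[0,0,0]]}'
python3 - <<'E'
from h import *
show()
p,d=cams.get_image("scene");cv2.imwrite("pics/s5.png",cv2.resize(p[80:280,220:480],None,fx=2.5,fy=2.5))
E
```

```text
time_s: 7.5
position: [0.5736, 0.0734, 0.1886]
tool_rot: [[-0.001, 0.995, -0.097], [0.0, -0.097, -0.995], [-1.0, -0.001, -0.0]]
ft_force: [1.6, -3.6, -5.6]
grip_width: 0.0131
time_s: 8.0
position: [0.564, -0.0242, 0.2474]
tool_rot: [[0.001, 0.995, -0.097], [0.002, -0.097, -0.995], [-1.0, 0.0, -0.002]]
ft_force: [-0.2, 2.5, -3.6]
grip_width: 0.0134
t 8.0 box mm [-26.    0.5 247.4] F(box) [-2.4 -0.5 -3.6] w 13.4 rot [[-0.002, -0.0, 1.0], [0.0, 1.0, 0.0], [-1.0, 0.0, -0.002]]
```

View pics/s5.png

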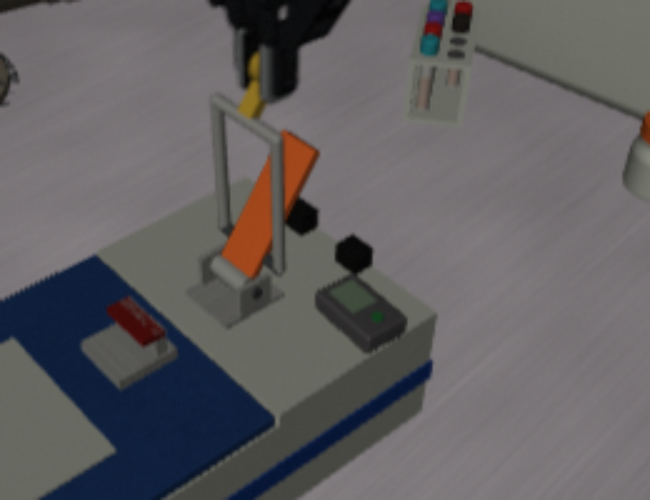

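The loop is upright (245,190) and held by the tab (250,85). It clears the lever, which has stayed put. I'll carry on over and pull the lever open.

```bash

python3 -m crank '{"hand":[255,255,255,255,255],"translation":[[0,0,0.0236],[0.0035,0,0.049],[0.011,0,0.0733],[0.0227,0,0.0958],[0.0383,0,0.1156]],"dr":[[0,0,0],[0,0,0],[0,0,0],[0,0,0],[0,0,0]]}'
python3 -m crank '{"hand":[255,255,255],"translation":[[0.019,0,0.0166],[0.030,0,0.023],[0.030,0,0.023]],"dr":[[0,0,0],[0,0,0],[0,0,0]]}'
python3 - <<'E'
from h import *
show()
p,d=cams.get_image("scene");B=tob(cloud("scene",d))*1e3;H=hsv(p)
m=(abs(B[...,0])<260)&(abs(B[...,1])<130)&(H[...,0]>=4)&(H[...,0]<=16)&(H[...,1]>150)&(B[...,2]>125)&(B[...,2]<260);q=B[m];q=q[abs(q[:,1])<20]
print(len(q),q.min(0),q.max(0));V=np.linalg.svd(q-q.mean(0),full_matrices=False)[2][0];V*=np.sign(V[2]);print('lever',np.arctan2(V[2],-V[0]))
cv2.imwrite("pics/s6.png",cv2.resize(p[80:280,180:440],None,fx=2.5,fy=2.5))
E
```

```text
time_s: 8.55
position: [0.5526, -0.1388, 0.2075]
tool_rot: [[-0.001, 0.995, -0.098], [0.003, -0.098, -0.995], [-1.0, -0.001, -0.002]]
ft_force: [1.9, 4.9, -1.7]
grip_width: 0.0132
time_s: 8.85
position: [0.5504, -0.1621, 0.1771]
tool_rot: [[-0.002, 0.995, -0.099], [0.001, -0.099, -0.995], [-1.0, -0.002, -0.001]]
ft_force: [-0.0, 1.5, -0.8]
grip_width: 0.0131
t 8.85 box mm [112.6   0.3 177.1] F(box) [-1.5 -0.2 -0.8] w 13.1 rot [[-0.001, 0.001, 1.0], [-0.002, 1.0, -0.001], [-1.0, -0.002, -0.001]]
919 [-47.11881174 -18.84087893 125.12012941] [  1.15021067  19.52106684 208.06233659]
lever 1.087084290882713
```

View pics/s6.png

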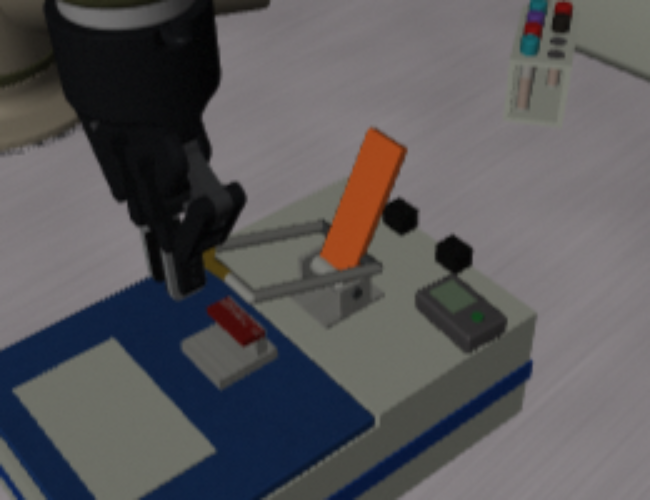

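```bash

python3 - <<'E'
from h import *
p,d=cams.get_image("scene");B=tob(cloud("scene",d))*1e3;H=hsv(p)
m=(abs(B[...,0])<260)&(abs(B[...,1])<130)&(H[...,0]>=17)&(H[...,0]<=32)&(H[...,1]>100)&(B[...,2]>110)
q=B[m];print('yellow',len(q),q.round(0).tolist()[::3])
# loop arms: y near +28..32, grey
m=(B[...,0]>-10)&(B[...,0]<110)&(abs(B[...,1]-30)<5)&(B[...,2]>112)&(H[...,1]<60)
q=B[m];print('arm',len(q));o=q[np.argsort(q[:,0])];print(o[::max(1,len(o)//25)].round(0).tolist())
E
```

```text
yellow 146 [[67.0, 54.0, 435.0], [63.0, 52.0, 433.0], [72.0, 61.0, 434.0], [65.0, 53.0, 426.0], [66.0, 54.0, 426.0], [65.0, 52.0, 421.0], [183.0, 5.0, 427.0], [180.0, -3.0, 411.0], [92.0, 33.0, 377.0], [97.0, 36.0, 376.0], [100.0, 37.0, 375.0], [103.0, 37.0, 375.0], [91.0, 35.0, 370.0], [100.0, 39.0, 373.0], [95.0, 36.0, 370.0], [100.0, 40.0, 372.0], [95.0, 37.0, 368.0], [111.0, 41.0, 372.0], [107.0, 41.0, 370.0], [123.0, 40.0, 372.0], [126.0, 38.0, 372.0], [109.0, 41.0, 367.0], [124.0, 40.0, 367.0], [109.0, 40.0, 228.0], [108.0, 39.0, 225.0], [113.0, 39.0, 226.0], [92.0, 9.0, 196.0], [97.0, 8.0, 196.0], [92.0, 9.0, 194.0], [95.0, 8.0, 193.0], [102.0, 14.0, 199.0], [94.0, 8.0, 190.0], [98.0, 9.0, 191.0], [93.0, 9.0, 189.0], [97.0, 9.0, 189.0], [91.0, 8.0, 185.0], [96.0, 8.0, 186.0], [92.0, 9.0, 184.0], [81.0, -2.0, 171.0], [94.0, 7.0, 182.0], [89.0, 7.0, 179.0], [81.0, 1.0, 171.0], [91.0, 7.0, 179.0], [87.0, 8.0, 176.0], [94.0, 8.0, 179.0], [88.0, 8.0, 176.0], [84.0, 8.0, 173.0], [87.0, 7.0, 172.0], [87.0, 6.0, 170.0]]
arm 756
[[-10.0, 34.0, 137.0], [-0.0, 25.0, 113.0], [8.0, 31.0, 145.0], [19.0, 32.0, 149.0], [31.0, 33.0, 150.0], [42.0, 31.0, 157.0], [52.0, 31.0, 161.0], [61.0, 31.0, 164.0], [71.0, 32.0, 167.0], [79.0, 31.0, 171.0], [83.0, 27.0, 383.0], [85.0, 29.0, 394.0], [87.0, 27.0, 170.0], [88.0, 32.0, 394.0], [90.0, 31.0, 332.0], [91.0, 32.0, 314.0], [92.0, 29.0, 395.0], [94.0, 27.0, 395.0], [95.0, 33.0, 351.0], [97.0, 29.0, 356.0], [99.0, 35.0, 350.0], [102.0, 33.0, 394.0], [104.0, 34.0, 402.0], [106.0, 32.0, 360.0], [108.0, 31.0, 395.0], [110.0, 32.0, 343.0]]
```

The lever is only at about 1.09, and the tab has slid about 15 mm in the pads (tab 97, fingers 113 in box x). Rather than rely on friction, I'll lower the bar gently onto the keeper and release it. Then I'll open the lever from its -x side, so the loop moves forward and the bar drops behind the lip.

```bash

python3 -m crank '{"hand":[255,255,255,255,255],"translation":[[0.016,0,0.007],[0.030,0,0.012],[0.040,0,0.014],[0.045,0,0.015],[0.045,0,0.015]],"dr":[[0,0,0],[0,0,0],[0,0,0],[0,0,0],[0,0,0]]}'
python3 -m crank '{"hand":[100,0,0,0,0],"translation":[[0,0,0],[0,0,0],[0,0,0],[0,0,0],[0,0,0]],"dr":[[0,0,0],[0,0,0],[0,0,0],[0,0,0],[0,0,0]]}'
python3 -m crank '{"hand":[0,0,0,255,255],"translation":[[-0.04,0,0],[-0.08,0,0],[-0.12,0,0],[-0.16,0,0],[-0.17,0,0]],"dr":[[0,0,0],[0,0,0],[0,0,0],[0,0,0],[0,0,0]]}'
python3 -m crank '{"hand":[255,255,255,255,255],"translation":[[0,0,-0.045],[0,0,-0.09],[0,0,-0.135],[0,0,-0.18],[0,0,-0.225]],"dr":[[0,0,0],[0,0,0],[0,0,0],[0,0,0],[0,0,0]]}'
cat >> h.py <<'E'
def lever(f=None):
    p,d=cams.get_image("scene");B=tob(cloud("scene",d))*1e3;H=hsv(p)
    m=(abs(B[...,0])<120)&(abs(B[...,1])<22)&(H[...,0]>=4)&(H[...,0]<=16)&(H[...,1]>150)&(B[...,2]>105)&(B[...,2]<260);q=B[m]
    V=np.linalg.svd(q-q.mean(0),full_matrices=False)[2][0];V*=np.sign(V[2]);print('lever',len(q),np.arctan2(V[2],-V[0]),q.min(0).round(),q.max(0).round())
    m=(B[...,0]>-10)&(B[...,0]<115)&(abs(B[...,1]-30)<6)&(B[...,2]>108)&(B[...,2]<220)&(H[...,1]<60)
    q=B[m];o=q[np.argsort(q[:,0])];print('arm',o[::max(1,len(o)//12)].round(0).tolist(),o[-1:].round())
    m=(B[...,0]>60)&(B[...,0]<150)&(abs(B[...,1])<12)&(B[...,2]>108)&(B[...,2]<220)&(H[...,0]>=17)&(H[...,0]<=32)&(H[...,1]>100)
    q=B[m]
    if len(q):print('tab',len(q),np.percentile(q,[3,50,97],axis=0).round().tolist())
    if f:cv2.imwrite(f,cv2.resize(p[80:280,180:440],None,fx=2.5,fy=2.5))
E
python3 -c "
from h import *
show();lever('pics/s7.png')"
```

```text
time_s: 9.45
position: [0.5491, -0.1764, 0.1335]
tool_rot: [[-0.0, 0.995, -0.097], [0.001, -0.097, -0.995], [-1.0, -0.001, -0.001]]
ft_force: [-1.3, 3.8, 0.3]
grip_width: 0.0131
time_s: 9.95
position: [0.5492, -0.1771, 0.1337]
tool_rot: [[0.0, 0.995, -0.098], [-0.0, -0.098, -0.995], [-1.0, 0.0, 0.0]]
ft_force: [-0.1, -0.7, 0.6]
grip_width: 0.0839
time_s: 10.45
position: [0.5499, -0.1774, 0.3083]
tool_rot: [[0.007, 0.995, -0.098], [-0.004, -0.098, -0.995], [-1.0, 0.007, 0.003]]
ft_force: [0.5, 1.1, -0.8]
grip_width: 0.0593
time_s: 10.95
position: [0.5709, 0.0486, 0.3029]
tool_rot: [[-0.001, 0.995, -0.098], [0.0, -0.098, -0.995], [-1.0, -0.001, 0.0]]
ft_force: [0.5, 0.1, 0.1]
grip_width: 0.0
t 10.95 box mm [-9.910e+01  2.000e-01  3.029e+02] F(box) [-0.1  0.5  0.1] w 0.0 rot [[0.0, 0.001, 1.0], [-0.001, 1.0, -0.001], [-1.0, -0.001, 0.0]]
lever 941 1.0929074160619594 [-46. -18. 125.] [  1.  20. 209.]
arm [[-10.0, 29.0, 139.0], [-5.0, 25.0, 114.0], [2.0, 25.0, 121.0], [7.0, 32.0, 135.0], [15.0, 31.0, 137.0], [26.0, 30.0, 137.0], [36.0, 32.0, 133.0], [46.0, 33.0, 134.0], [56.0, 30.0, 136.0], [66.0, 32.0, 135.0], [76.0, 32.0, 133.0], [85.0, 32.0, 135.0], [91.0, 30.0, 131.0]] [[107.  25. 109.]]
tab 280 [[91.0, -5.0, 134.0], [114.0, 7.0, 151.0], [126.0, 9.0, 160.0]]
```

View pics/s7.png

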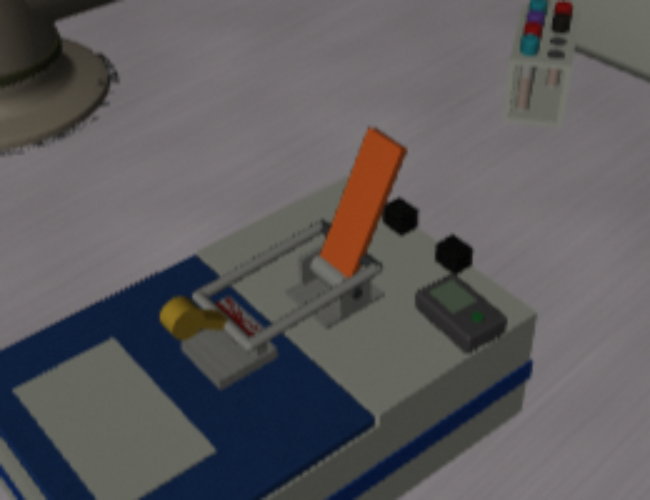

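The bar rests on the red lip (235,318), as planned. Next I push the lever open from behind.

```bash

python3 -m crank '{"hand":[255,255,255,255],"translation":[[0.045,0,0],[0.09,0,0],[0.133,0,0],[0.133,0,0.01]],"dr":[[0,0,0],[0,0,0],[0,0,0],[0,0,0]]}'
python3 -m crank '{"hand":[255,255,255,255,255],"translation":[[0,0,0.015],[0,0,0.03],[0,0,0.04],[0,0,0.05],[0,0,0.06]],"dr":[[0,0,0],[0,0,0],[0,0,0],[0,0,0],[0,0,0]]}'
python3 -c "
from h import *
show();lever()"
python3 -m crank '{"hand":[255,255,255,255],"translation":[[0,0,0.01],[0,0,0.02],[0,0,0.028],[0,0,0.028]],"dr":[[0,0,0],[0,0,0],[0,0,0],[0,0,0]]}'
python3 -c "
from h import *
show();lever('pics/s8.png')"
```

```text
time_s: 11.4
position: [0.5673, 0.0377, 0.1651]
tool_rot: [[-0.012, 0.995, -0.097], [0.002, -0.097, -0.995], [-1.0, -0.012, -0.001]]
ft_force: [-1.0, 0.1, 0.3]
grip_width: -0.0002
time_s: 11.9
position: [0.566, -0.0233, 0.1772]
tool_rot: [[0.011, 0.995, -0.098], [-0.001, -0.098, -0.995], [-1.0, 0.011, -0.0]]
ft_force: [-9.7, 9.4, 41.5]
grip_width: 0.0003
t 11.9 box mm [-27.1   2.4 177.2] F(box) [ -8.4 -10.6  41.5] w 0.3 rot [[-0.0, 0.0, 1.0], [0.011, 1.0, -0.0], [-1.0, 0.011, -0.0]]
lever 834 1.4252847770797072 [-19. -14. 125.] [  5.  19. 220.]
arm [[-10.0, 24.0, 122.0], [-2.0, 26.0, 114.0], [2.0, 26.0, 119.0], [9.0, 31.0, 140.0], [16.0, 33.0, 137.0], [27.0, 28.0, 133.0], [36.0, 32.0, 129.0], [46.0, 32.0, 129.0], [55.0, 32.0, 121.0], [66.0, 30.0, 123.0], [76.0, 33.0, 118.0], [85.0, 32.0, 117.0], [94.0, 26.0, 116.0]] [[108.  24. 109.]]
tab 283 [[94.0, -4.0, 115.0], [120.0, 6.0, 125.0], [132.0, 9.0, 135.0]]
time_s: 12.35
position: [0.5616, -0.0521, 0.1713]
tool_rot: [[0.001, 0.995, -0.099], [-0.001, -0.099, -0.995], [-1.0, 0.001, 0.001]]
ft_force: [-0.5, -0.3, 0.3]
grip_width: 0.0002
t 12.35 box mm [  2.    0.8 171.3] F(box) [ 0.4 -0.4  0.3] w 0.2 rot [[0.001, 0.002, 1.0], [0.001, 1.0, -0.002], [-1.0, 0.001, 0.001]]
lever 490 1.8514146784473322 [  5. -14. 126.] [ 35.  19. 215.]
arm [[-10.0, 24.0, 109.0], [1.0, 25.0, 122.0], [7.0, 24.0, 123.0], [13.0, 27.0, 140.0], [22.0, 32.0, 135.0], [33.0, 31.0, 135.0], [44.0, 30.0, 132.0], [54.0, 32.0, 127.0], [65.0, 32.0, 124.0], [76.0, 33.0, 118.0], [86.0, 33.0, 114.0], [96.0, 30.0, 117.0], [105.0, 28.0, 112.0]] [[105.  26. 113.]]
tab 288 [[103.0, -5.0, 114.0], [129.0, 7.0, 125.0], [141.0, 9.0, 135.0]]
```

View pics/s8.png

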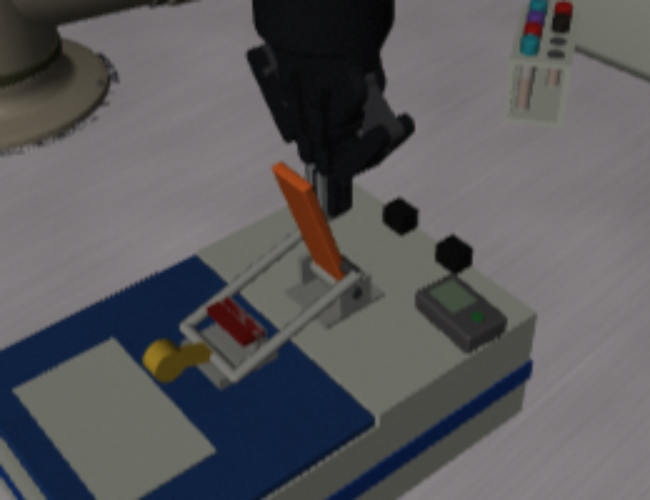

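The bar has dropped behind the lip onto the foot (bar about x 101, z 112) and the lever is at 1.85. A 41 N transient appeared mid-push, which was probably the lever tip rubbing high on the fingers, so I'll keep less overlap. I'm going over to the lid side to press the lever.

```bash

python3 -m crank '{"hand":[255,255,255,255,255],"translation":[[0,0,-0.012],[-0.04,0,-0.012],[-0.085,0,-0.012],[-0.13,0,0],[-0.13,0,0.03]],"dr":[[0,0,0],[0,0,0],[0,0,0],[0,0,0],[0,0,0]]}'
python3 -m crank '{"hand":[255,255,255,255,255],"translation":[[0,0,0.043],[0.03,0,0.043],[0.07,0,0.043],[0.1,0,0.043],[0.1,0,0.043]],"dr":[[0,0,0],[0,0,0],[0,0,0],[0,0,0],[0,0,0]]}'
python3 -c "
from h import *
show();lever()"
```

```text
time_s: 12.9
position: [0.5601, -0.0787, 0.3069]
tool_rot: [[0.011, 0.996, -0.094], [-0.003, -0.094, -0.996], [-1.0, 0.011, 0.002]]
ft_force: [0.0, -0.8, -0.1]
grip_width: 0.0002
time_s: 13.4
position: [0.5529, -0.1216, 0.1967]
tool_rot: [[-0.008, 0.995, -0.097], [0.004, -0.097, -0.995], [-1.0, -0.008, -0.003]]
ft_force: [-0.7, -0.4, 0.4]
grip_width: -0.0
t 13.4 box mm [ 72.1  -1.1 196.7] F(box) [ 0.5 -0.7  0.4] w -0.0 rot [[-0.003, -0.0, 1.0], [-0.008, 1.0, 0.0], [-1.0, -0.008, -0.003]]
lever 470 1.853586166053686 [  6. -13. 127.] [ 35.  19. 215.]
arm [[-10.0, 24.0, 111.0], [1.0, 25.0, 120.0], [8.0, 32.0, 140.0], [13.0, 32.0, 139.0], [22.0, 28.0, 137.0], [33.0, 32.0, 136.0], [43.0, 35.0, 131.0], [54.0, 30.0, 128.0], [65.0, 34.0, 125.0], [74.0, 26.0, 121.0], [84.0, 34.0, 116.0], [95.0, 28.0, 116.0], [104.0, 25.0, 115.0]] [[105.  26. 112.]]
tab 286 [[103.0, -4.0, 114.0], [129.0, 7.0, 125.0], [141.0, 9.0, 134.0]]
```

```bash

python3 -m crank '{"hand":[255,255,255,255,255],"translation":[[0,0,-0.025],[0,0,-0.040],[0,0,-0.055],[0,0,-0.072],[0.002,0,-0.09]],"dr":[[0,0,0],[0,0,0],[0,0,0],[0,0,0],[0,0,0]]}'
python3 -c "
from h import *
show();lever()"
```

```text
time_s: 13.95
position: [0.5636, -0.0328, 0.1997]
tool_rot: [[0.002, 0.995, -0.098], [-0.001, -0.098, -0.995], [-1.0, 0.002, 0.001]]
ft_force: [-0.0, 0.0, -0.6]
grip_width: -0.0004
t 13.95 box mm [-17.4   0.9 199.7] F(box) [-0.  -0.  -0.6] w -0.4 rot [[0.001, -0.0, 1.0], [0.002, 1.0, 0.0], [-1.0, 0.002, 0.001]]
lever 756 1.227245706962658 [-34. -19. 125.] [  3.  19. 222.]
arm [[-10.0, 29.0, 140.0], [-5.0, 25.0, 112.0], [2.0, 31.0, 138.0], [8.0, 33.0, 134.0], [15.0, 26.0, 112.0], [25.0, 29.0, 131.0], [35.0, 29.0, 128.0], [45.0, 33.0, 122.0], [54.0, 31.0, 124.0], [64.0, 30.0, 122.0], [74.0, 33.0, 115.0], [84.0, 31.0, 116.0], [91.0, 24.0, 113.0]] [[ 91.  24. 113.]]
tab 277 [[90.0, -4.0, 115.0], [116.0, 7.0, 126.0], [128.0, 9.0, 136.0]]
```

```bash

python3 -m crank '{"hand":[255,255,255,255,255],"translation":[[0.006,0,-0.014],[0.012,0,-0.024],[0.020,0,-0.034],[0.031,0,-0.042],[0.042,0,-0.049]],"dr":[[0,0,0],[0,0,0],[0,0,0],[0,0,0],[0,0,0]]}'
python3 -c "
from h import *
show();lever('pics/s9.png')"
```

```text
time_s: 14.5
position: [0.5683, 0.0157, 0.1558]
tool_rot: [[0.001, 0.995, -0.098], [0.0, -0.098, -0.995], [-1.0, 0.001, -0.0]]
ft_force: [1.6, -1.5, 2.0]
grip_width: 0.0001
t 14.5 box mm [-66.1   0.8 155.8] F(box) [1.4 1.7 2. ] w 0.1 rot [[-0.0, 0.0, 1.0], [0.001, 1.0, -0.0], [-1.0, 0.001, -0.0]]
lever 753 0.35540916428563046 [-89. -19. 117.] [ 86.  19. 177.]
arm [[-10.0, 31.0, 127.0], [-4.0, 29.0, 125.0], [3.0, 32.0, 124.0], [10.0, 25.0, 121.0], [16.0, 30.0, 122.0], [25.0, 33.0, 118.0], [34.0, 32.0, 121.0], [42.0, 29.0, 119.0], [50.0, 32.0, 119.0], [58.0, 26.0, 117.0], [66.0, 28.0, 117.0], [76.0, 30.0, 116.0], [82.0, 26.0, 117.0]] [[ 88.  24. 108.]]
tab 246 [[85.0, -5.0, 117.0], [107.0, 7.0, 132.0], [118.0, 9.0, 140.0]]
```

View pics/s9.png

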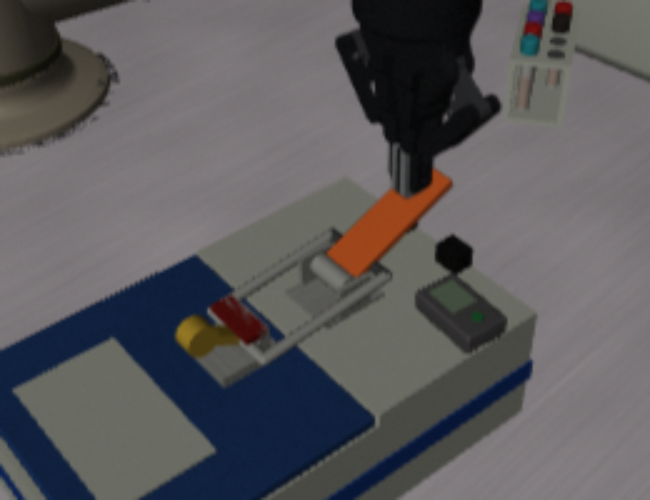

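The bar (240,340) is hooked under the lip with the lever at about 0.45. I'll press to flat.

```bash

python3 -m crank '{"hand":[255,255,255,255,255],"translation":[[0.010,0,-0.006],[0.018,0,-0.009],[0.026,0,-0.011],[0.033,0,-0.012],[0.035,0,-0.012]],"dr":[[0,0,0],[0,0,0],[0,0,0],[0,0,0],[0,0,0]]}'
python3 -c "
from h import *
show();lever()"
```

```text
time_s: 15.05
position: [0.5691, 0.0272, 0.1217]
tool_rot: [[-0.0, 0.995, -0.098], [0.0, -0.098, -0.995], [-1.0, -0.0, -0.0]]
ft_force: [-4.8, 1.6, 15.8]
grip_width: 0.0001
t 15.05 box mm [-77.6   0.5 121.7] F(box) [-1.1 -5.  15.8] w 0.1 rot [[-0.0, 0.0, 1.0], [-0.0, 1.0, -0.0], [-1.0, -0.0, -0.0]]
lever 574 3.1375305645021125 [-98. -22. 113.] [ 86.  19. 135.]
arm [[-10.0, 32.0, 116.0], [-5.0, 30.0, 116.0], [3.0, 26.0, 117.0], [8.0, 35.0, 116.0], [16.0, 34.0, 116.0], [24.0, 33.0, 116.0], [33.0, 31.0, 117.0], [42.0, 34.0, 114.0], [50.0, 32.0, 116.0], [58.0, 30.0, 117.0], [68.0, 29.0, 117.0], [77.0, 26.0, 115.0], [83.0, 31.0, 113.0]] [[ 91.  24. 108.]]
tab 237 [[86.0, -4.0, 119.0], [106.0, 7.0, 136.0], [116.0, 9.0, 143.0]]
```

```bash

python3 -m crank '{"hand":[255,255],"translation":[[0.001,0,0],[0.001,0,0]],"dr":[[0,0,0],[0,0,0]]}'
python3 -m crank '{"hand":[255,255,255,255,255],"translation":[[-0.03,0,0],[-0.07,0,0],[-0.11,0,0],[-0.15,0,0],[-0.15,0,0]],"dr":[[0,0,0],[0,0,0],[0,0,0],[0,0,0],[0,0,0]]}'
python3 -m crank '{"hand":[255,255,255,255,255],"translation":[[0,0,0],[0,0,0],[0,0,0],[0,0,0],[0,0,0]],"dr":[[0,0,0],[0,0,0],[0,0,0],[0,0,0],[0,0,0]]}'
python3 -c "
from h import *
show();lever('pics/s10.png')
p,d=cams.get_image('scene');B=tob(cloud('scene',d))*1e3;H=hsv(p)
m=(B[...,0]>120)&(B[...,0]<215)&(abs(B[...,1])<90)&(B[...,2]>80)&(B[...,2]<140);q=B[m];print('lid z by x',[(x,np.median(q[abs(q[:,0]-x)<8][:,2]).round(1)) for x in(130,160,200)])
m=(B[...,0]>48)&(B[...,0]<60)&(abs(B[...,1])>40)&(abs(B[...,1])<90)&(B[...,2]>80);print('free edge z',np.median(B[m][:,2]))
"
```

```text
time_s: 15.3
position: [0.5691, 0.0272, 0.1218]
tool_rot: [[0.001, 0.995, -0.098], [0.0, -0.098, -0.995], [-1.0, 0.001, -0.0]]
ft_force: [-4.3, 2.9, 12.1]
grip_width: -0.0002
time_s: 15.8
position: [0.5707, 0.0267, 0.2759]
tool_rot: [[0.01, 0.995, -0.098], [-0.002, -0.098, -0.995], [-1.0, 0.01, 0.001]]
ft_force: [-0.0, -0.3, -0.5]
grip_width: 0.0001
time_s: 16.3
position: [0.5691, 0.027, 0.27]
tool_rot: [[-0.001, 0.995, -0.098], [0.0, -0.098, -0.995], [-1.0, -0.001, -0.0]]
ft_force: [0.5, 0.1, 0.2]
grip_width: -0.0001
t 16.3 box mm [-77.4   0.6 270. ] F(box) [-0.1  0.5  0.2] w -0.1 rot [[-0.0, 0.0, 1.0], [-0.001, 1.0, -0.0], [-1.0, -0.001, -0.0]]
lever 682 3.1349018193960743 [-98. -22. 113.] [ 86.  19. 125.]
arm [[-10.0, 34.0, 114.0], [-5.0, 25.0, 115.0], [2.0, 25.0, 119.0], [7.0, 24.0, 123.0], [13.0, 24.0, 125.0], [21.0, 31.0, 115.0], [32.0, 34.0, 114.0], [40.0, 35.0, 114.0], [49.0, 31.0, 117.0], [58.0, 27.0, 116.0], [67.0, 32.0, 114.0], [77.0, 34.0, 113.0], [83.0, 29.0, 113.0]] [[ 84.  25. 113.]]
tab 236 [[86.0, -5.0, 120.0], [106.0, 7.0, 135.0], [116.0, 9.0, 143.0]]
lid z by x [(130, np.float64(99.4)), (160, np.float64(100.4)), (200, np.float64(100.4))]
free edge z 99.14205265577652
```

View pics/s10.png

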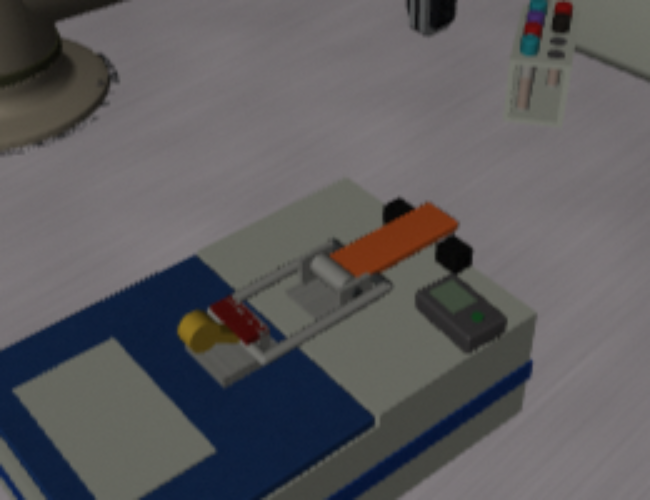

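The lever lies flat (400,240), the bar is hooked under the red lip (240,320), the lid is level at z 100 mm, and the logger hasn't moved. Everything has held for a second with the robot clear, so I'm handing the job in.

```bash
python3 -c "
from rig import env
print(env.close_job())"
```

```text
the job is handed in; nothing more can be done
None
```

The box is latched and the job is handed in, at about 16.5 s of the 72 s allowed. I closed the lid, swung the loop over by its tab, opened the lever so the crossbar dropped behind the keeper, then pressed the lever flat.

**Final checks, with the robot clear for about a second:**
- **Lid:** level with the deck, with measured heights of 99–100 mm.
- **Lever:** flat, with its upper face at about 122 mm, where it should be when latched.
- **Crossbar:** under the red lip, with its arms level and pulled tight at about 113–116 mm.
- **Logger:** looks unmoved in the last picture. I did not re-check the rest of the trolley, but the arm touched nothing else.

**What didn't go to plan:**
- **Tab slip:** the tab slid about 15 mm in the pads, so pulling on the loop opened the lever only to about 1.09 rad. I rested the bar on the lip and let go. I then pushed the lever open from behind, to 1.85 rad, and the bar dropped in.
- **Force spike:** during that push the wrist force briefly read 41.5 N upward. The lever tip was probably rubbing high on the fingers. If it was pressing on the gripper's body instead, it may have just exceeded the 40 N limit, and I could not tell which. Wrist force readings elsewhere stayed below about 25 N.

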